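# Find which way the can's filler cap unscrews and hold it off

## Robot

A 7-joint arm with a two-finger parallel gripper is mounted at the origin on the work surface. World frame = base frame: x ahead of the robot, y to its left, z up, the work surface at z = 0. Lengths are in m, angles in degrees, forces in N, time in s.
With the tool pointing down it reaches from about 0.425 to 0.925 m from the base axis. Payload 6.8 kg.
Tool frame: the origin (TCP) lies between the finger pads; the fingertips stand 17 mm ahead of it and the grasp point (between the pads) lies 2 mm behind it; z points along the fingers, y is the line along which they close (so a half turn about z gives the same grasp; the last joint's range is limited). The gripper opens to 85 mm and grips with 20 to 120 N. Pads are 22 mm wide; open, the fingers measure 114 mm over their backs; the gripper's body (76 mm by 85 mm) begins 54 mm behind the grasp point. The pads swing forward as they close: fully open they stand 13 mm farther back than shut.
Start: joints at [59.639, 27.33, 1.283, 89.118, -0.659, 63.558, -4.761], TCP at [0.276, -0.616, 0.248] pointing down, gripper open.
Joint ranges: [-169.35, 169.35], [-19.33, 120.38], [-80.79, 83.38], [13.8, 139.57], [-78.32, 258.32], [9.67, 109.79], [-169.56, 169.56]. Speed limits (degrees/s): [136.94, 136.94, 180, 180, 180, 180, 180].

## Interface

Orientations are given as [roll, pitch, yaw] about the fixed x, y, z axes, in that order (R = Rz(yaw) Ry(pitch) Rx(roll)).
In Python, from bench import manip gives the robot as it stands. The module is installed in compiled form; this text tells all that it offers.
- The arm moves only by the tool send_rows, never from a script. Its argument "plan" is one flat list of numbers, 5 for each row, row after row: the shift along the tool's x, y, z in units of 40 mm (1.0 is 40 mm), then the turn about the tool's z in units of 10 degrees (1.0 is 10 degrees), then the closure, from -1 (fully open) to 1 (shut). A call has exactly 8 rows; each row is the pose to reach, as a shift and turn from the pose commanded when the call began, along the tool's axes at that moment; what a row does not reach only later rows make up. A row lasts 1/8 s, in which the tool goes at most 62.5 mm and 10.7 degrees, less where a joint would pass 70% of its speed; a pose out of reach is approached as far as the arm can. A call with a gripper value outside its range is refused whole. The fingers move at their own pace and stop on an object; the grip force is fixed at half the most. Time passes only in rows, so rows that repeat a pose let the fingers close, or fill a call up. It gives the time, the measured TCP pose, the force, the opening and the grip force at its end, in the units of the state.
- manip.get_obs(): the state, without advancing time (a new reading comes with each control period).
- manip.grab_frame(name): name is "scene" or "top" or "wrist"; returns the picture (400x640x3 uint8, blue, green, red); there is no depth.
- manip.camera_info(name): a dict with "fx", "fy", "cx", "cy" (pixels), "world_to_cam" (4x4, takes a point from world to camera coordinates); the wrist camera has in their place "mount" (4x4, takes a point from camera to tool coordinates, whose origin is the TCP and whose axes are the flange's). Camera axes: x right, y down, z forward; pixel columns grow to the right and rows downward; lengths in m; the calibration is good to about 2 mm. A picture is of the moment at which its call begins: read the wrist's pose just before it. camera_info takes no time and is no camera call.
- manip.job_done(): hands the job in; it is judged then, once.
The state is a dict: "time": time; "joints": joint angles; "joint_velocities": joint speeds; "tau": joint torques, N m; "eef_pos": TCP position; "ee_rot": TCP orientation; "wrist_force": force on the tool from outside, world axes, zero at the start; "wrist_torque": the same for the moment, N m; "finger_gap": finger opening in m; "gripper_force": force on a finger pad.
Only numpy, scipy, OpenCV 4.12 (cv2) and the standard library are available. Lean on these libraries where they do the work, as an engineer would, in place of code of your own. Each camera call takes 0.05 s, during which the arm holds its last target. There are 200 camera calls.

## Task

Open the red sprinkling can for filling: nobody knows whether its round grey filler cap has a right-hand or a left-hand thread, so try it both ways until it comes loose, then lift the cap straight up off the neck. Finish still holding the cap in the gripper, level and at rest, straight above the open neck with a good hand's breadth (some 8 cm) between them; leave everything else on the bench where it is.

Things in the scene. Friction and masses are not known exactly. Their poses are not given: they have to be found in the camera images.
- can: Red plastic sprinkling can fixed to the bench in a steel saucer (170 mm wide). Origin on the bench under the neck's axis, z up. Body up to 136 mm wide, shoulder rising to 121 mm at the neck. Spout towards the can's +y, ending 185 mm from the axis in a rose 70 mm wide, 153 mm tall; handle loop towards -y, out to 121 mm, up to 113 mm.
- neck (a point): Centre of the rim of the upright filler neck, 150 mm above the bench. Neck 33 mm wide, its short quick thread (46 mm wide) hidden under the cap. Loosening is clockwise or anticlockwise (from above), differs from start to start and cannot be seen. The wrong way the cap meets a dead stop after 8 to 17 degrees; overrun, a 25 N grip slips round, no harm.
- cap: Round grey knurled cap on the neck, 56 mm in diameter, 39 mm tall, 48-84 g; grip any diameter. Origin: centre of its lower edge, 129 mm above the bench when on the neck. Screwed home at the start, x axis within 3 degrees of the can's. The loosening way it turns easily without rising and is free to lift straight up at 47 to 70 degrees from there; end stop at about 72 degrees, still free.
- cap_top (a point): Centre of the cap's top face, 39 mm above its origin: 168 mm above the bench when on the neck. The top 18 mm are solid, below is the hollow skirt. Before it is turned loose the cap lifts only 1.5 mm. Gripped with 25 N, free turning takes under 0.15 N m, a stop gives over 0.6 N m.
- planter: stainless bulb planter, a 100 mm tube 68 mm wide with a wooden cross handle, 180 mm tall, standing; origin under its centre. Bystander
- vase: clear glass propagation vase, 84 mm wide, 130 mm tall, with a cutting standing in it to 180 mm; origin under its centre. Bystander
- bowl: white ceramic succulent bowl, 144 mm wide, 50 mm tall (plant to 70 mm); origin under its centre. Bystander
- pot: terracotta pot, 90 mm wide, 85 mm tall; origin under its centre. Bystander
- small_pot: small terracotta pot, 56 mm wide, 50 mm tall, beside the can; origin under its centre. Bystander
- jar: small closed glass jar with a metal lid, 52 mm wide, 65 mm tall, beside the can; origin under its centre. Bystander
- trowel: flat trowel lying at the far edge of the bench; origin on its underside. Bystander
Mind the look-alikes: they are no part of the job. What is shaped like the cap but blue is not meant.

How it is judged:
By the outcome, as a careful person would: the job done as asked, in the order asked, and still so for the second after the job is handed in, while the arm keeps its last pose, push and grip.
It also fails if it takes over 45 s, if anything falls off the work surface, if the arm or the gripper's body presses on something with over 40 N, if the wrist force passes 120 N, or if a joint passes its speed limit or range.

## Working session

There is one attempt and no reset: what is moved stays moved. The work goes in short steps, Python scripts to look and compute and a tool call to move; the robot and the scene stay as the last step left them, time stands still between calls to the robot, and variables do not carry over. Pictures are saved under pics/ and viewed, at most 10 in all, crops included, and the job is handed in when it is done.

Besides the shell and the picture viewer there is one more tool, called after "Request:" in YAML: its name, and indented under it one key for each argument. send_rows: Moves the arm, as the interface text tells. Its arguments: {"type":"object","properties":{"plan":{"type":"array"}},"required":["plan"]}

```bash
mkdir -p pics; python3 - <<'E'
from bench import manip
import cv2, numpy as np
o=manip.get_obs()
for k in ("time","eef_pos","ee_rot","finger_gap","wrist_force"): print(k,o[k])
for n in ("scene","top"):
    f=manip.grab_frame(n); cv2.imwrite(f"pics/{n}0.png",f)
    c=manip.camera_info(n); print(n,c["fx"],c["cx"],c["cy"],np.round(c["world_to_cam"],3).tolist())
print(manip.camera_info("wrist"))
E
```

```text
time 0.0
eef_pos [ 0.27608933 -0.61534596  0.24728999]
ee_rot [-1.79893906e+02  8.22440270e-03  2.41685643e+01]
finger_gap 0.08548248562928562
wrist_force [ 1.33293959 -0.05568579  0.40248564]
scene 431.8557913975353 316.0749648210823 193.2166768735271 [[-0.583, 0.812, -0.008, 0.345], [0.591, 0.418, -0.69, -0.28], [-0.557, -0.407, -0.723, 1.609], [0.0, 0.0, 0.0, 1.0]]
top 422.978112114929 317.2980050912934 196.84830542877108 [[0.011, -1.0, 0.016, -0.017], [-0.997, -0.012, -0.082, 0.582], [0.082, -0.015, -0.997, 1.353], [0.0, 0.0, 0.0, 1.0]]
{'fx': 282.7484782911855, 'fy': 282.7484782911855, 'cx': 327.2815875510589, 'cy': 204.06999947663977, 'mount': array([[-3.35726859e-04, -9.44884014e-01, -3.27405082e-01,
         8.34365708e-02],
       [ 9.99999766e-01, -5.12474619e-04,  4.53573579e-04,
         3.75351578e-04],
       [-5.96361218e-04, -3.27404853e-01,  9.44883964e-01,
        -1.25489466e-01],
       [ 0.00000000e+00,  0.00000000e+00,  0.00000000e+00,
         1.00000000e+00]])}
```

View pics/scene0.png

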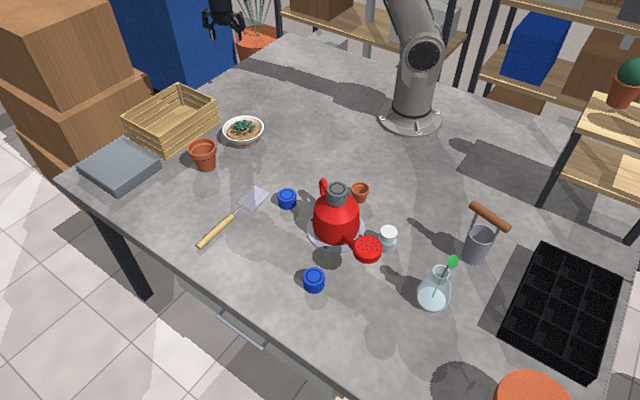

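View pics/top0.png

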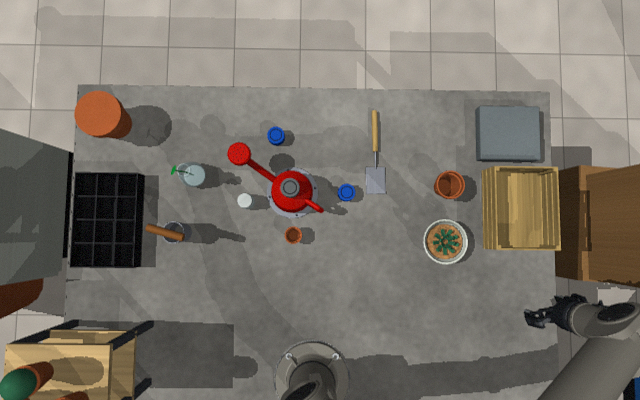

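The scene view shows the cap on the red can at about (338,190). In the top view it is at about (290,187), with the spout to the upper left and the handle to the lower right. I'll zoom in on both and measure.

```bash
cat > h.py <<'E'
import numpy as np
from bench import manip
def ray(n,uv,obs=None):
    c=manip.camera_info(n); d=np.array([(uv[0]-c["cx"])/c["fx"],(uv[1]-c["cy"])/c["fy"],1.])
    if n=="wrist":
        from scipy.spatial.transform import Rotation as R
        T=np.eye(4);T[:3,:3]=R.from_euler("xyz",obs["ee_rot"],degrees=True).as_matrix();T[:3,3]=obs["eef_pos"];T=T@c["mount"]
    else: T=np.linalg.inv(c["world_to_cam"])
    d=T[:3,:3]@d; return T[:3,3],d/np.linalg.norm(d)
def plane(r,z): return r[0]+r[1]*(z-r[0][2])/r[1][2]
def tri(rs):
    A=sum(np.eye(3)-np.outer(d,d) for p,d in rs); b=sum((np.eye(3)-np.outer(d,d))@p for p,d in rs)
    x=np.linalg.solve(A,b); return x,[np.linalg.norm(np.cross(x-p,d)) for p,d in rs]
E
python3 - <<'E'
import cv2,numpy as np
from h import *
s=cv2.imread("pics/scene0.png");t=cv2.imread("pics/top0.png")
cs=cv2.resize(s[160:260,300:400],(400,400),interpolation=cv2.INTER_CUBIC);ct=cv2.resize(t[140:240,225:325],(400,400),interpolation=cv2.INTER_CUBIC)
cv2.imwrite("pics/crop.png",np.hstack([cs,ct]))
for n,im,(u,v) in (("top",t,(290,187)),("scene",s,(338,190))):
    hsv=cv2.cvtColor(im,cv2.COLOR_BGR2HSV); m=((hsv[...,1]<90)).astype(np.uint8)
    k,l,st,ce=cv2.connectedComponentsWithStats(m,connectivity=4); i=l[v,u]; print(n,st[i],ce[i],plane(ray(n,ce[i]),.168))
    red=((hsv[...,1]>150)&((hsv[...,0]<5)|(hsv[...,0]>174))).astype(np.uint8)
    k,l,st,ce=cv2.connectedComponentsWithStats(red)
    for i in range(1,k):
        if st[i][4]>60: print(" red",st[i],ce[i])
print("cap tri approx",tri([ray("top",(290,187)),ray("scene",(338,189))]))
print("rose approx",plane(ray("top",(239,153.5)),.15))
E
```

```text
top [281 178  19  20 293] [289.6996587  187.30716724] [0.59701377 0.07218023 0.168     ]
 red [ 227  142   97   71 1723] [276.61056297 181.02843877]
scene [     0      0    640    400 201008] [336.53539163 224.4361319 ] [0.69879    0.13972849 0.168     ]
 red [ 313  178   69   85 2582] [343.3377227  226.84198296]
cap tri approx (array([0.59695277, 0.07339307, 0.16583789]), [np.float64(0.0023015888257298628), np.float64(0.0023015888257298723)])
rose approx [0.69800845 0.22521773 0.15      ]
```

View pics/crop.png

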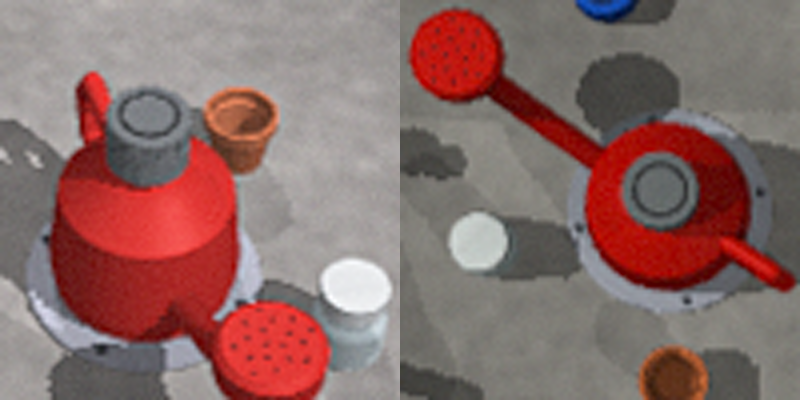

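The crop puts the centre of the cap's top at scene (337,189) and top (289.7,187.5). That gives about (0.597, 0.073, 0.167), with the spout pointing towards a world yaw of about 57°. I'll move above it and look with the wrist camera.

Request:
send_rows:
  plan: [0.6,-0.5,-0.2,0,-1,1.7,-1.5,-0.5,0,-1,2.9,-2.5,-0.8,0,-1,4.1,-3.5,-1.1,0,-1,5.3,-4.6,-1.3,0,-1,6.5,-5.6,-1.3,0,-1,7.6,-6.6,-1.3,0,-1,8.6,-7.4,-1.3,0,-1]

```text
time: 1.1
eef_pos: [0.4694, -0.2025, 0.3003]
ee_rot: [-180.0, 0.0, 24.2]
wrist_force: [0.7, -0.5, 0.6]
finger_gap: 0.0854
gripper_force: 0.0
```

Request:
send_rows:
  plan: [1.1,-0.9,0,-0.5,-1,2.2,-1.9,0,-1.2,-1,3.2,-2.8,0,-2,-1,4.2,-3.7,0,-2.8,-1,5.0,-4.4,0,-3.5,-1,5.6,-4.8,0,-4,-1,5.8,-5.0,0,-4,-1,5.8,-5.0,0,-4,-1]

```text
time: 2.1
eef_pos: [0.5985, 0.0725, 0.2999]
ee_rot: [-180.0, 0.0, 64.1]
wrist_force: [0.0, 0.6, 0.2]
finger_gap: 0.0853
gripper_force: 0.0
```

```bash
cat >> h.py <<'E'
def look(tag):
    import cv2
    o=manip.get_obs(); f=manip.grab_frame("wrist"); cv2.imwrite(f"pics/{tag}.png",f); np.savez(f"{tag}.npz",eef_pos=o["eef_pos"],ee_rot=o["ee_rot"])
    print(o["time"],o["eef_pos"],o["ee_rot"],o["joints"].round(1) if hasattr(o["joints"],"round") else o["joints"],o["wrist_force"],o["wrist_torque"]); return o,f
E
python3 -c "
from h import *
look('w1')"
```

```text
2.1 [0.59845265 0.07245088 0.29987466] [-1.79955340e+02  3.76682161e-02  6.41013332e+01] [  7.6  20.3 -26.5  94.5   9.6  67.6 -47. ] [0.03965139 0.58345567 0.20599991] [-0.03726848 -0.0476984   0.03455593]
```

View pics/w1.png

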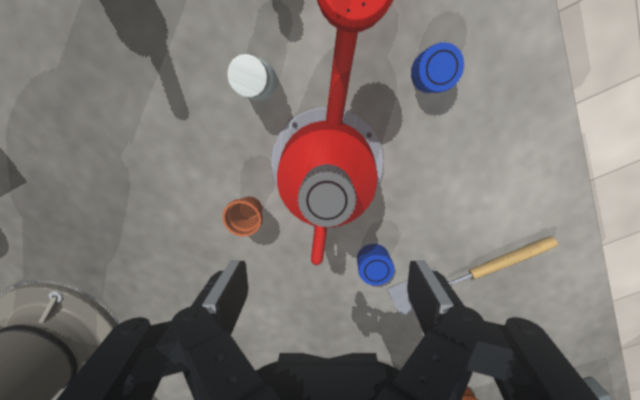

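The wrist view shows the cap top, with its dark ring, at about (326,200). The spout points up in the image, the handle down, and the fingers straddle it evenly. Next is a precise measurement from two wrist positions, so I'll descend partway and look again.

```bash
cat >> h.py <<'E'
def ring(im,c,w,r):
    import cv2
    u,v=c; p=cv2.resize(im[v-w:v+w,u-w:u+w],None,fx=4,fy=4,interpolation=cv2.INTER_CUBIC)
    g=cv2.cvtColor(p,cv2.COLOR_BGR2GRAY); s=cv2.cvtColor(p,cv2.COLOR_BGR2HSV)[...,1]
    b=cv2.adaptiveThreshold(g,255,cv2.ADAPTIVE_THRESH_MEAN_C,cv2.THRESH_BINARY_INV,41,8); b[s>90]=0
    out=[]
    for q in cv2.findContours(b,cv2.RETR_CCOMP,cv2.CHAIN_APPROX_NONE)[0]:
        if len(q)<60: continue
        (x,y),(a,e),t=cv2.fitEllipse(q)
        if min(a,e)/4>r and max(a,e)<1.3*min(a,e) : out.append((u-w+(x+.5)/4-.5,v-w+(y+.5)/4-.5,a/4,e/4))
    return out
E
python3 - <<'E'
from h import *; import cv2
o=dict(np.load("w1.npz"));f=cv2.imread("pics/w1.png")
for q in ring(f,(327,198),36,20):
    print(np.round(q,1),plane(ray("wrist",q[:2],o),.168))
E
```

```text
[326.4 199.9  39.9  41.9] [0.59662196 0.07145651 0.168     ]
[326.4 200.   34.4  36.2] [0.59657664 0.07136233 0.168     ]
[325.3 193.6  49.3  56.1] [0.5983967  0.07762177 0.168     ]
```

Request:
send_rows:
  plan: [0,0,0.2,0,-1,0,0,0.5,0,-1,0,0,0.9,0,-1,0,0,1.2,0,-1,0,0,1.4,0,-1,0,0,1.5,0,-1,0,0,1.5,0,-1,0,0,1.5,0,-1]

```text
time: 3.15
eef_pos: [0.5991, 0.0726, 0.2408]
ee_rot: [180.0, -0.0, 64.2]
wrist_force: [0.1, 0.4, 0.5]
finger_gap: 0.0852
gripper_force: 0.0
```

```bash
python3 - <<'E'
from h import *; import cv2
o1=dict(np.load("w1.npz"));f1=cv2.imread("pics/w1.png")
o,f=look("w2")
P=plane(ray("wrist",(326,200),o1),.168)
# predict pixel in w2
from scipy.optimize import fsolve
uv=fsolve(lambda x: plane(ray("wrist",x,o),.168)[:2]-P[:2],(326,220)); print("pred",uv)
u,v=uv.round().astype(int)
A=ring(f1,(327,198),36,20);B=ring(f,(u,v),60,30)
for q in B: print(np.round(q,1),plane(ray("wrist",q[:2],o),.168))
for a in A:
  for b in B: print(np.round(a,1),np.round(b,1),tri([ray("wrist",a[:2],o1),ray("wrist",b[:2],o),ray("top",(289.7,187.5)),ray("scene",(337.2,188.9))]),tri([ray("wrist",a[:2],o1),ray("wrist",b[:2],o)]))
E
```

```text
3.15 [0.5991184  0.07260835 0.24079095] [ 1.79959139e+02 -2.87285557e-02  6.41676900e+01] [  7.1  23.2 -26.   98.4  11.4  61.  -48.5] [0.13118637 0.41937337 0.48008925] [0.03640728 0.04882964 0.00608737]
pred [324.79041458 225.05239117]
[325.3 224.7  48.6  52.3] [0.59668038 0.07161641 0.168     ]
[325.3 224.9  42.3  46. ] [0.59661978 0.07146696 0.168     ]
[326.4 199.9  39.9  41.9] [325.3 224.7  48.6  52.3] (array([0.59644382, 0.07188634, 0.16612074]), [np.float64(0.0009473360560066471), np.float64(0.0009282313554424811), np.float64(0.0004266693337092653), np.float64(0.001537597248344298)]) (array([0.59635843, 0.07095545, 0.16629176]), [np.float64(9.513992767934545e-06), np.float64(9.513992768142344e-06)])
[326.4 199.9  39.9  41.9] [325.3 224.9  42.3  46. ] (array([0.59643517, 0.07186029, 0.16616448]), [np.float64(0.0009092037794395846), np.float64(0.0010313655052463881), np.float64(0.00044968532566471304), np.float64(0.0015796304188340376)]) (array([0.59660477, 0.07143229, 0.16791257]), [np.float64(2.1704463017493757e-06), np.float64(2.1704463018391227e-06)])
[326.4 200.   34.4  36.
[... 708 characters left out ...]
 49.3  56.1] [325.3 224.7  48.6  52.3] (array([0.59693947, 0.0734033 , 0.16572535]), [np.float64(0.003613308859111398), np.float64(0.0025375023143799215), np.float64(0.0011435421074269803), np.float64(0.0002858445091557175)]) (array([0.60588353, 0.09100505, 0.21790554]), [np.float64(0.0004947541223743132), np.float64(0.0004947541223742602)])
[325.3 193.6  49.3  56.1] [325.3 224.9  42.3  46. ] (array([0.59693177, 0.07337838, 0.1657738 ]), [np.float64(0.0036522617270484644), np.float64(0.0026425813297892994), np.float64(0.0011210829764196914), np.float64(0.000265806571801695)]) (array([0.60602348, 0.09126849, 0.2188771 ]), [np.float64(0.0004978616259707242), np.float64(0.0004978616259707083)])
```

View pics/w2.png

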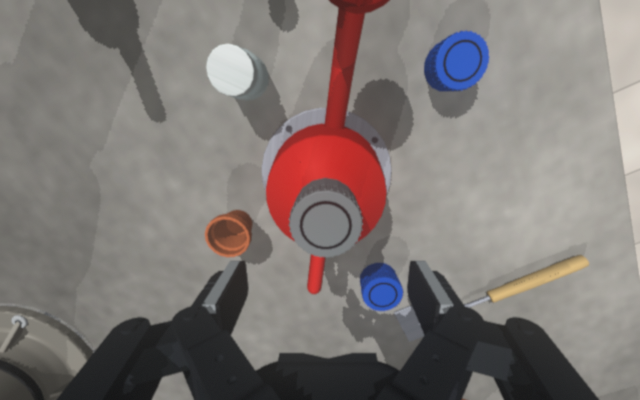

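Two wrist views put the cap top at (0.5965, 0.0717, 0.167), which agrees with the 168 mm in the text. It sits centred between the fingers. I'll correct by 2 mm, descend and close.

Request:
send_rows:
  plan: [-0.05,-0.05,0.3,0,-1,-0.05,-0.05,0.7,0,-1,-0.05,-0.05,1.1,0,-1,-0.05,-0.05,1.5,0,-1,-0.05,-0.05,1.8,0,-1,-0.05,-0.05,2.05,0,-1,-0.05,-0.05,2.25,0,-1,-0.05,-0.05,2.25,0,-1]

```text
time: 4.2
eef_pos: [0.5959, 0.0715, 0.1498]
ee_rot: [-180.0, 0.0, 64.2]
wrist_force: [-0.6, 1.0, 0.1]
finger_gap: 0.0854
gripper_force: 0.0
```

Request:
send_rows:
  plan: [0,0,0,0,0,0,0,0,0,0.2,0,0,0,0,0.4,0,0,0,0,0.6,0,0,0,0,1,0,0,0,0,1,0,0,0,0,1,0,0,0,0,1]

```text
time: 5.2
eef_pos: [0.5967, 0.0717, 0.1512]
ee_rot: [179.9, -0.0, 64.2]
wrist_force: [-0.8, 0.1, 6.8]
finger_gap: 0.0545
gripper_force: 63.2
```

```bash
python3 -c "
from h import *
look('w3')"
```

```text
5.2 [0.59674439 0.07173241 0.1511919 ] [ 1.79924164e+02 -4.97768941e-02  6.41628892e+01] [  5.8  28.6 -24.5 103.3  14.8  51.2 -51.3] [-0.7928069   0.10342406  6.77756134] [-0.0806695   0.13311191  0.02258403]
```

Gripped, with about 1 N of side load. I'll try clockwise first (positive turn about the downward tool z).

Request:
send_rows:
  plan: [0,0,0,0.2,1,0,0,0,0.5,1,0,0,0,0.8,1,0,0,0,1.1,1,0,0,0,1.4,1,0,0,0,1.7,1,0,0,0,2.0,1,0,0,0,2.0,1]

```text
time: 6.25
eef_pos: [0.5972, 0.0719, 0.1512]
ee_rot: [179.9, -0.1, 44.2]
wrist_force: [1.8, 0.3, 5.1]
finger_gap: 0.0545
gripper_force: 63.4
```

```bash
python3 -c "
from h import *
look('w4')"
```

```text
6.25 [0.59718355 0.07189883 0.15117692] [ 1.79918416e+02 -1.20310257e-01  4.41970182e+01] [  2.4  27.9 -19.9 103.5  12.   50.5 -68.9] [1.81200338 0.31449132 5.14754512] [ 0.08510734 -0.32159941 -0.03939158]
```

Torque stays near zero after 20°, past any wrong-way stop, so clockwise is the loosening direction. Continuing.

Request:
send_rows:
  plan: [0,0,0,0.5,1,0,0,0,1.1,1,0,0,0,1.7,1,0,0,0,2.3,1,0,0,0,2.9,1,0,0,0,3.5,1,0,0,0,4.0,1,0,0,0,4.0,1]

```text
time: 7.3
eef_pos: [0.5971, 0.0715, 0.1512]
ee_rot: [180.0, -0.1, 4.2]
wrist_force: [1.4, 0.7, 5.8]
finger_gap: 0.0547
gripper_force: 63.5
```

```bash
python3 -c "
from h import *
look('w5')"
```

```text
7.3 [0.59713468 0.07150781 0.15119983] [ 1.79989721e+02 -1.32181432e-01  4.17593350e+00] [  -4.6   26.9  -10.7  104.1    6.4   49.5 -104.2] [1.35051381 0.73806087 5.81308709] [-0.13394951 -0.21970111 -0.01087143]
```

Request:
send_rows:
  plan: [0,0,0,0.2,1,0,0,0,0.4,1,0,0,0,0.6,1,0,0,0,0.8,1,0,0,0,1.0,1,0,0,0,1.1,1,0,0,0,1.1,1,0,0,0,1.1,1]

```text
time: 8.35
eef_pos: [0.5965, 0.0718, 0.1512]
ee_rot: [-180.0, -0.1, -6.7]
wrist_force: [-0.9, 0.7, 7.7]
finger_gap: 0.0543
gripper_force: 63.7
```

```bash
python3 -c "
from h import *
look('w6')"
```

```text
8.35 [0.59647978 0.07183872 0.15117834] [-1.79987216e+02 -5.52102797e-02 -6.71414992e+00] [  -6.5   26.7   -8.2  104.2    4.9   49.3 -113.8] [-0.88782274  0.71451241  7.6885208 ] [-0.06852096  0.2718456   0.19451002]
```

The cap is at 71° with the torque starting to rise, so this is the end stop and it should be free. I'll lift slowly and check the force.

Request:
send_rows:
  plan: [0,0,-0.02,0,1,0,0,-0.04,0,1,0,0,-0.06,0,1,0,0,-0.08,0,1,0,0,-0.1,0,1,0,0,-0.12,0,1,0,0,-0.14,0,1,0,0,-0.15,0,1]

```text
time: 9.4
eef_pos: [0.5958, 0.071, 0.1564]
ee_rot: [180.0, 0.0, -6.9]
wrist_force: [0.1, -2.1, -3.9]
finger_gap: 0.0547
gripper_force: 64.5
```

Free: it rose 5 mm with only a few newtons. Lifting the rest of the way.

Request:
send_rows:
  plan: [0,0,-0.2,0,1,0,0,-0.5,0,1,0,0,-0.9,0,1,0,0,-1.3,0,1,0,0,-1.7,0,1,0,0,-2.05,0,1,0,0,-2.3,0,1,0,0,-2.4,0,1]

```text
time: 10.4
eef_pos: [0.5963, 0.0716, 0.253]
ee_rot: [-180.0, -0.0, -6.8]
wrist_force: [-0.1, 0.8, -1.3]
finger_gap: 0.0543
gripper_force: 64.8
```

Request:
send_rows:
  plan: [0,0,0,0,1,0,0,0,0,1,0,0,0,0,1,0,0,0,0,1,0,0,0,0,1,0,0,0,0,1,0,0,0,0,1,0,0,0,0,1]

```text
time: 11.4
eef_pos: [0.5962, 0.0716, 0.2523]
ee_rot: [180.0, -0.0, -6.8]
wrist_force: [1.1, -1.0, -1.4]
finger_gap: 0.0548
gripper_force: 64.8
```

```bash
python3 - <<'E'
from h import *; import cv2
o,f=look('w7'); print(o["joint_velocities"])
s=manip.grab_frame("scene"); t=manip.grab_frame("top")
cv2.imwrite("pics/end.png",np.hstack([cv2.resize(s[130:270,280:420],(400,400),interpolation=cv2.INTER_CUBIC),cv2.resize(f[100:400,170:470],(400,400))]))
E
```

```text
11.4 [0.59615736 0.07155777 0.25231827] [ 1.79999215e+02 -2.83217501e-03 -6.83165042e+00] [  -6.2   20.5   -8.5   99.     3.4   60.8 -112.6] [ 1.08205596 -0.98881279 -1.43887629] [0.06488403 0.02897853 0.02125421]
[ 0.03897447 -0.00686683  0.02402464  0.07094571  0.03486697 -0.00697904
 -0.1439574 ]
```

View pics/end.png

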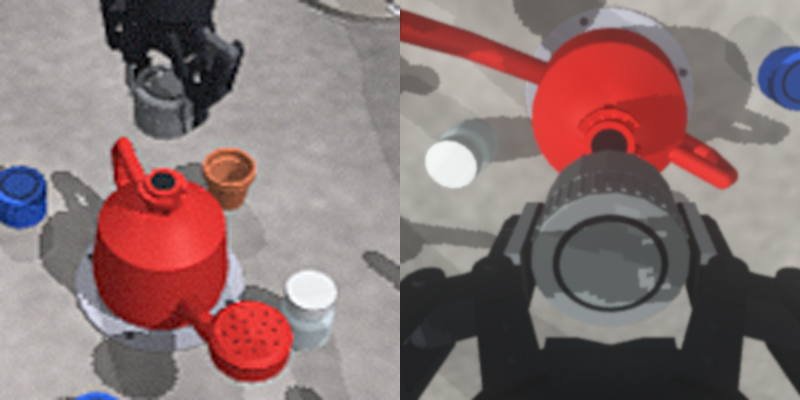

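The picture shows the cap held level between the pads, straight above the open neck, which is at crop (162,183). The can, small pot and jar are where they were. Handing in.

```bash
python3 -c "
from bench import manip
print(manip.job_done())"
```

```text
the job is handed in; nothing more can be done
None
```

The cap came loose clockwise, which was the first way tried, so the other way was never needed; it is now held level and at rest about 8 cm straight above the open neck, and the job is handed in.

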